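# Load the swivel ripening box and draw its index pin

### The job

Put the small golden cheese flat into the open drawer of the ripening box, setting it down rather than dropping it, and slide the drawer fully shut. Only once the drawer is shut, pull the red knob of the sprung index pin straight up to its stop, so that the pin stands clear of its hole and a workmate could swivel the box, and finish while still holding it there. Leave the two grey cheeses where they are.

Things in the scene. Friction and masses are not known exactly. Their poses are not given: they have to be found in the camera images.
- cheese_c (a point): Centre of the small golden-orange cheese, a rigid round 60 mm across and 40 mm high, about 120 g, lying flat on a brown wooden board (16 mm thick, so this point is 36 mm above the table). It stands in one of three places on the board; the other two hold grey cheeses.
- grey1_c (a point): Centre of a grey cheese of the same size as the golden one; not to be moved.
- grey2_c (a point): Centre of the other grey cheese, same size; not to be moved.
- unit: Swivel ripening unit, fixed. Origin on the table at the swivel axis; x points the way the drawer slides shut, z up. On an aluminium disc (276 mm across, top 38 mm up) stands, centred, a white box 190 mm deep (x), 220 mm wide (y), its top 128 mm above the table, its roof from x = -80 to +95 mm; one drawer opens to -x. Behind it, at x = +158 mm, is the upright index pin.
- cab_drawer0 (a joint): How far the drawer is open, in m: 0 fully shut, about 0.105 to 0.124 at the start; slides with about 1 N of friction along the unit's x axis.
- drawer_floor (a point): Centre of the drawer's inner floor (60 mm above the table), moving with the drawer; axes as the unit's. The inside measures 145 mm in x, 178 mm in y; side and rear walls stand 46 mm above the floor (6 mm thick), the front panel (15 mm thick, its outer face 94 mm to -x of this point) 56 mm.
- cab_drawer0_handle (a point): Middle of the drawer's steel bar handle: 11 mm thick, 110 mm long along the unit's y, 35 mm in front of the drawer's front panel, 90 mm above the table, joined to the panel by two thin posts 47 mm either side of its middle.
- plunger_knob (a point): Centre of the red cylindrical knob on top of the index pin: 28 mm across, 35 mm high, upright. With the pin seated it is 117.5 mm above the table (knob from 100 to 135 mm). It moves with the pin. Below it is a blue arch 82 mm high, 71 mm wide (unit y), 26 mm (x), with a brass collar to 90 mm; the box's back is 63 mm from the pin's axis.
- plunger (a joint): How far the index pin is pulled up, in m: 0 seated, 0.024 at its stop. A spring pushes it down, about 5.5 N when seated rising to 9 N at the stop (plus the knob's 0.6 N weight); let go, it snaps back. The 9 mm pin sits 18 mm deep in a hole in the aluminium lug of the disc, so it is clear from 0.018 on.
Things that resemble listed ones, but are neither listed nor needed, are in the scene too. Of the things like the part that bears cheese_c, leave any that is black, blue or green; of the rest the smaller one is meant.

How it is judged:
By the outcome, as a careful person would: the job done as asked, in the order asked, and still so for the second after the job is handed in, while the arm keeps its last pose, push and grip.
It also fails if it takes over 59 s, if anything falls off the work surface, if the arm or the gripper's body presses on something with over 40 N, if the wrist force passes 120 N, or if a joint passes its speed limit or range.

### The arm

A 6-joint arm with a two-finger parallel gripper is mounted at the origin on the work surface. World frame = base frame: x ahead of the robot, y to its left, z up, the work surface at z = 0. Lengths are in m, angles in rad, forces in N, time in s.
With the tool pointing down it reaches from about 0.425 to 0.95 m from the base axis. Payload 3.5 kg.
Tool frame: the origin (TCP) lies at the very end of the fingers, on their centre line; the grasp point (between the pads) lies 19 mm behind it; z points along the fingers, y is the direction in which the jaws open and shut (so a half turn about z gives the same grasp; the last joint's range is limited). The gripper opens to 85 mm and grips with 20 to 120 N. Pads are 22 mm wide; open, the fingers measure 114 mm over their backs; the gripper's body (76 mm by 85 mm) begins 54 mm behind the grasp point. The pads swing forward as they close: fully open they stand 13 mm farther back than shut.
Start: joints at [-1.445, 0.286, 1.577, -0, 1.279, -0.15], TCP at [0.184, -0.649, 0.231] pointing down, gripper open.
Joint ranges: [-2.77, 2.77], [-0.9, 2.22], [0.21, 2.48], [-1.53, 4.67], [0.24, 2.81], [-2.84, 2.84]. Speed limits (rad/s): [2.79, 2.79, 3.14, 3.14, 3.14, 3.14].

### API

Orientations are given as a unit quaternion [x, y, z, w].
In Python, from plant import get_state, read_camera, get_calibration, ticket, search_frame, cut_out, pinpoint gives the robot as it stands.
- The arm moves only by the tool move_arm, never from a script. Its argument "plan" is a list that holds one entry, the list of rows, each a list of 7 numbers: the turn, a rotation vector about the tool's x, y, z in degrees, then the shift along the tool's x, y, z in m, then the finger opening in m, from 0 to 0.0854. In form: [[[ax, ay, az, x, y, z, hand], ...]]. A call has exactly 5 rows; each row is the pose to reach, as a shift and turn from the pose measured when the call began, along the tool's axes at that moment; what a row does not reach only later rows make up. A row lasts 1/8 s, in which the tool goes at most 62.5 mm and 10.7 degrees, less where a joint would pass 70% of its speed; a pose out of reach is approached as far as the arm can. A call with a gripper value outside its range is refused whole. The fingers move at their own pace and stop on an object; "force" is the grip in N (left out, the last holds). Time passes only in rows, so rows that repeat a pose let the fingers close, or fill a call up. It gives the time, the measured TCP pose, the force and the opening at its end, in the units of the state.
- get_state(): the state, without advancing time (a new reading comes with each control period).
- read_camera(name): name is "scene" or "top"; returns the picture (480x640x3 uint8, red, green, blue); there is no depth.
- get_calibration(name): a dict with "mtx" (3x3 intrinsics, pixels), "dist_coeffs" ([k1, k2, p1, p2, k3] as OpenCV has them; the pictures are not rectified), "extrinsics" (4x4, takes a point from camera to world coordinates). Camera axes: x right, y up, looking along -z (the intrinsics and any distortion apply to the point x, -y, -z); pixel columns grow to the right and rows downward; lengths in m; the calibration is good to about 2 mm. A picture is of the moment at which its call begins. get_calibration takes no time and is no camera call.
- ticket.sign_off(): hands the job in, once; it reports no verdict.
Trained networks look in the newest picture that a camera, given by its name, has taken for a name from the list of things; names that differ only in an ending like _2 or _b are one class to them, and where a whole thing is asked for, a point or a joint stands for the part that bears it (a point fixed in the world has none). Each returns a list of dicts, best first, with "p" (0 to 1); they miss things now and then, are a little off and sometimes report something else, mostly with a low value. They report only what shows in the picture. A call takes as long as a camera call. They do not tell look-alikes from the thing itself.
- search_frame(camera, query): "centre" ([column, row] in pixels, amid what is visible of it).
- cut_out(camera, query): "pixels" (480x640 bool, what is visible of it) and "centre" ([column, row] in pixels, amid what is visible of it).
- pinpoint(camera, query): "centre" ([column, row] in pixels: a listed point, or the origin of a listed thing).
The state is a dict: "time": time; "qpos": joint angles; "dq": joint speeds; "joint_efforts": joint torques, N m; "eef_pos": TCP position; "tcp_rot": TCP orientation; "contact_force": force on the tool from outside, world axes, zero at the start; "wrist_torque": the same for the moment, N m; "opening": opening from 0.0 (shut) to 1.0 (fully open).
Only numpy, scipy, OpenCV 4.12 (cv2) and the standard library are available. Lean on these libraries where they do the work, as an engineer would, in place of code of your own. Each camera call takes 0.05 s, during which the arm holds its last target.

## Working session

There is one attempt and no reset: what is moved stays moved. The work goes in short steps, Python scripts to look and compute and a tool call to move; the robot and the scene stay as the last step left them, time stands still between calls to the robot, and variables do not carry over. Pictures are saved under pics/ and viewed, and the job is handed in when it is done.

Besides the shell and the picture viewer there is one more tool, called in YAML: its name, and indented under it one key for each argument. move_arm: Moves the arm, as the interface text tells. Its arguments: {"type":"object","properties":{"plan":{"type":"array","items":{"type":"array","items":{"type":"array","items":{"type":"number"}}}},"force":{"type":"number"}},"required":["plan"]}

```bash
mkdir -p pics; ls
python3 - <<'E'
from plant import *
import cv2, numpy as np
for n in ("scene","top"):
    im=read_camera(n); cv2.imwrite(f"pics/{n}0.png",im[:,:,::-1])
    c=get_calibration(n); print(n,np.round(c["mtx"],1).tolist(),c["dist_coeffs"],np.round(c["extrinsics"],3).tolist())
    for q in ("cheese_c","grey1_c","plunger_knob","cab_drawer0_handle","drawer_floor","unit"):
        print(q,[(np.round(d["centre"]).tolist(),round(d["p"],2)) for d in pinpoint(n,q)])
print(get_state())
E
```

```text
pics
scene [[467.0, 0.0, 322.6], [0.0, 467.0, 238.6], [0.0, 0.0, 1.0]] [-0.08726547  0.          0.          0.          0.        ] [[-0.823, -0.436, 0.364, 0.9], [0.568, -0.62, 0.541, 0.472], [-0.01, 0.652, 0.758, 0.876], [0.0, 0.0, 0.0, 1.0]]
cheese_c [([353.0, 193.0], 0.96), ([270.0, 232.0], 0.9), ([187.0, 227.0], 0.82), ([260.0, 294.0], 0.6), ([386.0, 350.0], 0.56)]
grey1_c [([267.0, 184.0], 0.55)]
plunger_knob [([448.0, 394.0], 0.64)]
cab_drawer0_handle [([334.0, 241.0], 0.9)]
drawer_floor [([363.0, 289.0], 0.59)]
unit [([386.0, 349.0], 0.84), ([268.0, 229.0], 0.53)]
top [[533.4, 0.0, 310.1], [0.0, 533.4, 235.6], [0.0, 0.0, 1.0]] [-0.12558513  0.          0.          0.          0.        ] [[-0.013, 0.998, -0.068, 0.445], [-1.0, -0.013, 0.002, -0.089], [0.001, 0.068, 0.998, 1.232], [0.0, 0.0, 0.0, 1.0]]
cheese_c [([420.0, 144.0], 0.89), ([313.0, 167.0], 0.89), ([490.0, 232.0], 0.84), ([371.0, 203.0], 0.82), ([375.0, 325.0], 0.72), ([374.0, 266.0], 0.57)]
grey1_c [([433.0, 242.0], 0.65)]
plunger_knob [([110.0, 222.0], 0.71)]
cab_drawer0_handle [([298.0, 243.0], 0.71), ([434.0, 241.0], 0.49)]
drawer_floor [([238.0, 238.0], 0.67)]
unit [([196.0, 234.0], 0.79), ([375.0, 268.0], 0.5)]
{'time': 0.7, 'qpos': array([-1.44498114e+00,  2.86222609e-01,  1.57669967e+00,  5.78730455e-06,
        1.27860672e+00, -1.50000371e-01]), 'dq': array([-0.00096638,  0.00029367, -0.00138559, -0.00038719,  0.00127778,
        0.00102595]), 'joint_efforts': array([ 1.74647812e-05, -4.05818868e+01, -2.92859244e+01, -1.07005233e-04,
        4.46615222e-04, -5.38309408e-06]), 'eef_pos': array([ 0.18385166, -0.64946427,  0.2313767 ]), 'tcp_rot': array([9.90505898e-01, 1.37470235e-01, 2.38597015e-06, 3.18580480e-05]), 'contact_force': array([-0.52813141, -0.74585976, -0.06653789]), 'wrist_torque': array([-0.06241339,  0.043076  ,  0.02345364]), 'opening': 0.9997453776017967}
```

View pics/scene0.png

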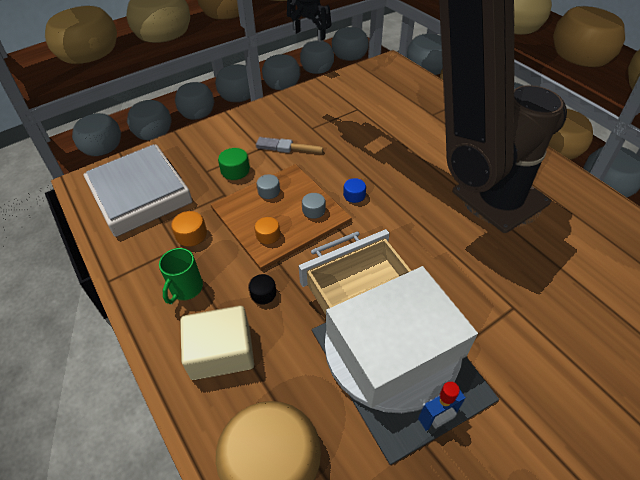

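View pics/top0.png

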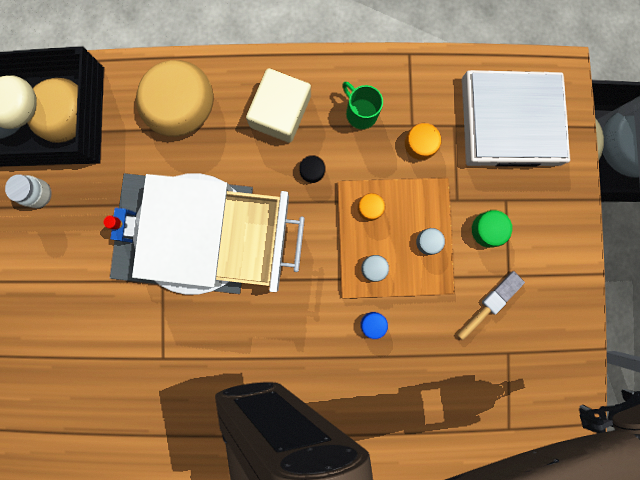

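The views show:
- **Candidates for the golden cheese (top view):** golden on the board (371,206), larger orange round off the board (424,140), black (312,169), green (493,229) and blue (375,325). The two greys are at (375,268) and (431,241).
- **Choice:** the one on the board at top (371,206), scene (267,231). It's the smaller of the two orange ones.
- **Unit:** the drawer opens to the right in the top view, with its handle at (298,243). The red knob is at (110,222).

```bash
cat > h.py <<'E'
from plant import *
import cv2, numpy as np
from scipy.spatial.transform import Rotation as R
def ray(n,px):
    c=get_calibration(n); u=cv2.undistortPoints(np.array(px,float).reshape(-1,1,2),np.array(c["mtx"]),np.array(c["dist_coeffs"])).reshape(-1,2)
    E=np.array(c["extrinsics"]); d=np.c_[u[:,0],-u[:,1],-np.ones(len(u))]@E[:3,:3].T
    return E[:3,3],d
def at(n,px,z):
    o,d=ray(n,px); return o+d*((z-o[2])/d[:,2])[:,None]
def proj(n,P):
    c=get_calibration(n);E=np.array(c["extrinsics"]);p=(np.array(P,float).reshape(-1,3)-E[:3,3])@E[:3,:3]
    return cv2.projectPoints(p*[1,-1,-1],np.zeros(3),np.zeros(3),np.array(c["mtx"]),np.array(c["dist_coeffs"]))[0].reshape(-1,2)
def tri(p1,p2):
    o1,d1=ray("scene",[p1]);o2,d2=ray("top",[p2]);d1=d1[0];d2=d2[0]
    s=np.linalg.lstsq(np.c_[d1,-d2],o2-o1,rcond=None)[0];a=o1+d1*s[0];b=o2+d2*s[1]
    return (a+b)/2,np.linalg.norm(a-b)
def save(im,name,box=None,k=1):
    if box: x0,y0,x1,y1=box; im=im[y0:y1,x0:x1]
    cv2.imwrite("pics/"+name,cv2.resize(im[:,:,::-1],None,fx=k,fy=k,interpolation=cv2.INTER_CUBIC))
E
python3 - <<'E'
from h import *
S=cv2.imread("pics/scene0.png")[:,:,::-1];T=cv2.imread("pics/top0.png")[:,:,::-1]
save(T,"topc1.png",(100,150,320,310),3.5); save(T,"topb1.png",(330,110,470,310),3); save(S,"scb1.png",(230,160,500,440),2.1)
for n,z in (("scene",0),("top",0)):
  for q,z in (("cheese_c",.036),("plunger_knob",.1175),("cab_drawer0_handle",.09),("drawer_floor",.06),("unit",0)):
    print(n,q)
    for d in pinpoint(n,q): print("  ",np.round(d["centre"],1),round(d["p"],2),np.round(at(n,[d["centre"]],z)[0],4))
E
```

```text
scene cheese_c
   [353.4 192.6] 0.96 [ 0.3417 -0.2125  0.036 ]
   [270.5 231.9] 0.9 [ 0.5872 -0.2185  0.036 ]
   [187. 227.] 0.82 [ 0.7476 -0.3511  0.036 ]
   [260.  293.8] 0.6 [ 0.6969 -0.0769  0.036 ]
   [386.5 349.8] 0.56 [0.5579 0.1829 0.036 ]
scene plunger_knob
   [448.1 393.8] 0.64 [0.5585 0.3349 0.1175]
scene cab_drawer0_handle
   [334.3 241. ] 0.9 [ 0.5053 -0.0696  0.09  ]
scene drawer_floor
   [363.2 288.8] 0.59 [0.5173 0.0528 0.06  ]
scene unit
   [385.9 348.6] 0.84 [0.5425 0.1677 0.    ]
   [267.9 228.8] 0.53 [ 0.5739 -0.261   0.    ]
top cheese_c
   [420.3 143.9] 0.89 [ 0.7339 -0.3465  0.036 ]
   [312.6 167.1] 0.89 [ 0.6822 -0.0984  0.036 ]
   [489.5 232.1] 0.84 [ 0.5288 -0.5003  0.036 ]
   [370.6 203.4] 0.82 [ 0.5974 -0.2285  0.036 ]
   [375.  324.9] 0.72 [ 0.3243 -0.233   0.036 ]
   [373.6 266. ] 0.57 [ 0.4559 -0.2323  0.036 ]
top plunger_knob
   [110.3 222.1] 0.71 [0.5553 0.3361 0.1175]
top cab_drawer0_handle
   [297.7 243.4] 0.71 [ 0.5061 -0.0637  0.09  ]
   [434.4 240.8] 0.49 [ 0.5077 -0.359   0.09  ]
top drawer_floor
   [238.2 237.5] 0.67 [0.5225 0.0681 0.06  ]
top unit
   [196.  233.8] 0.79 [0.5364 0.175  0.    ]
   [375.4 268.1] 0.5 [ 0.4514 -0.2407  0.    ]
```

View pics/topc1.png

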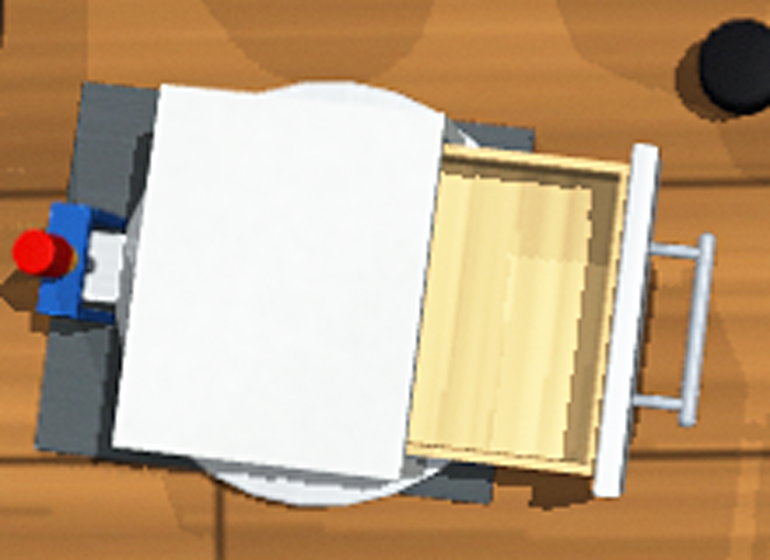

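View pics/topb1.png

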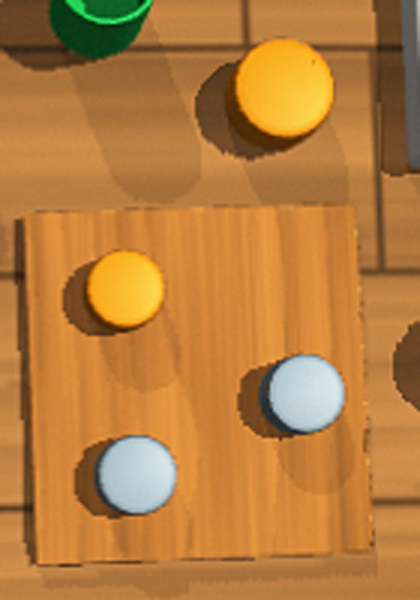

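View pics/scb1.png

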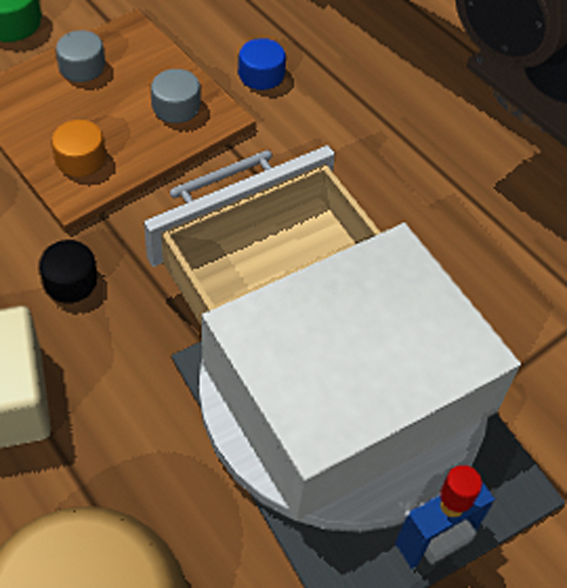

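Run:
```python
from h import *
T=cv2.imread("pics/top0.png");S=cv2.imread("pics/scene0.png")
from scipy.optimize import least_squares
def blob(im,lo,hi,box):
    m=cv2.inRange(cv2.cvtColor(im,cv2.COLOR_BGR2HSV),lo,hi);k=np.zeros_like(m);k[box[1]:box[3],box[0]:box[2]]=255;m&=k
    n,l,s,c=cv2.connectedComponentsWithStats(m);i=1+np.argmax(s[1:,4]);return s[i],c[i]
s,c=blob(T,(15,150,190),(32,255,255),(350,185,392,230));print("gold top",s,c,at("top",[c],.056))
s,c=blob(S,(5,180,200),(32,255,255),(250,210,285,250));print("gold scene",s,c)
s,c=blob(T,(0,150,100),(6,255,255),(90,200,130,240));print("knob top",s,c,at("top",[c],.13))
s,c=blob(S,(0,150,60),(6,255,255),(430,370,470,415));print("knob scene",s,c,at("scene",[c],.1175))
co=np.array([(145.7,174.3),(227.1,182.3),(214.9,287.7),(132,277.7)])
so=np.array([(202,315),(404,225),(519,365),(303,471)])/2.1+[230,160]
P=at("top",co,.128);print(P,"\n",at("scene",so,.128))
U=np.array([[95,110],[-80,110],[-80,-110],[95,-110]])/1000
U=U[[0,1,2,3]]
def W(p,u,z): c,s=np.cos(p[2]),np.sin(p[2]);u=np.atleast_2d(u);return np.c_[p[0]+c*u[:,0]-s*u[:,1],p[1]+s*u[:,0]+c*u[:,1],np.full(len(u),z)]
# handedness: unit x~+y world; unit y ~ -x world
UT=np.array([[.095,-.11],[-.08,-.11],[-.08,.11],[.095,.11]])   # top corner order
US=np.array([[-.08,-.11],[-.08,.11],[.095,.11],[.095,-.11]])
f=lambda p:np.r_[(proj("top",W(p,UT,.128))-co).ravel(),(proj("scene",W(p,US,.128))-so).ravel()]
r=least_squares(f,[.53,.17,1.57]);print(r.x,np.degrees(r.x[2]),np.round(r.fun.reshape(-1,2),1).tolist())
ft=lambda p:f(p)[:8]; rt=least_squares(ft,r.x);print("top only",rt.x)
fs=lambda p:f(p)[8:]; rs=least_squares(fs,r.x);print("scene only",rs.x)
print("knob pred",W(r.x,[[.158,0]],.1175))
hb=np.array([(708,238),(688,422)])/3.5+[100,150];H=at("top",hb,.093);print("handle ends",H,H.mean(0))
hs=np.array([(175,192),(267,156)])/2.1+[230,160];H2=at("scene",hs,.093);print("handle ends sc",H2,H2.mean(0))
for h in (H.mean(0),H2.mean(0)):
    d=h[:2]-r.x[:2];c,s=np.cos(r.x[2]),np.sin(r.x[2]);print("unit frame handle",d@[c,s],d@[-s,c])
```

```text
gold top [ 350  185   42   45 1287] [374.0994561  202.54156954] [[ 0.59669929 -0.23400332  0.056     ]]
gold scene [255 218  23  16 252] [265.06746032 225.9484127 ]
knob top [103 216  18  13 164] [111.09146341 221.92073171] [[0.55437686 0.32962457 0.13      ]]
knob scene [440 382  19  22 300] [449.26       391.80333333] [[0.55447081 0.33346488 0.1175    ]]
[[0.65489914 0.25644058 0.128     ]
 [0.63437097 0.08216448 0.128     ]
 [0.414382   0.10819574 0.128     ]
 [0.43649754 0.28385777 0.128     ]] 
 [[0.63535752 0.08597998 0.128     ]
 [0.41948438 0.11472404 0.128     ]
 [0.440765   0.28552627 0.128     ]
 [0.65288673 0.25232194 0.128     ]]
[0.53472163 0.17583441 1.44293314] 82.67397892642522 [[0.2, -0.5], [-0.1, 0.4], [-1.1, -0.5], [-0.1, -0.6], [-0.3, -1.8], [0.1, -2.3], [0.6, -1.4], [-0.1, 2.7]]
top only [0.53411601 0.17519649 1.44952312]
scene only [0.53533683 0.17645807 1.43708236]
knob pred [[0.55486901 0.3325446  0.1175    ]]
handle ends [[ 0.56042497 -0.0742891   0.093     ]
 [ 0.44797163 -0.06070826  0.093     ]] [ 0.5041983  -0.06749868  0.093     ]
handle ends sc [[ 0.56111258 -0.0694509   0.093     ]
 [ 0.4536738  -0.05422936  0.093     ]] [ 0.50739319 -0.06184013  0.093     ]
unit frame handle -0.24523886214260388 -0.0007544737151608704
unit frame handle -0.2392191064227273 -0.0032017382535577833
```

```bash
cat >> h.py <<'E'
YAW=1.443
UO=np.array([.5347,.1758])
def uw(u): c,s=np.cos(YAW),np.sin(YAW);return UO+[c*u[0]-s*u[1],s*u[0]+c*u[1]]
def go(x,y,z,yaw_y=YAW-np.pi/2):
    """shift in tool axes (m) and turn (deg about tool xyz) to reach a tool-down pose with tool y at yaw_y"""
    s=get_state();R0=R.from_quat(s["tcp_rot"])
    a=yaw_y;yv=np.array([np.cos(a),np.sin(a),0]);zv=np.array([0,0,-1]);xv=np.cross(yv,zv)
    Rt=R.from_matrix(np.c_[xv,yv,zv])
    print("t",round(s["time"],2),"pos",np.round(s["eef_pos"],4),"F",np.round(s["contact_force"],1),"open",round(s["opening"],3),"q",np.round(s["qpos"],2))
    print("turn",np.round((R0.inv()*Rt).as_rotvec(degrees=True),2),"shift",np.round(R0.inv().apply(np.array([x,y,z])-s["eef_pos"]),4))
E
python3 - <<'E'
from h import *
T=cv2.imread("pics/top0.png");h=cv2.cvtColor(T,cv2.COLOR_BGR2HSV)
print(h[206,355:392].tolist())
m=(h[...,1]>180)&(h[...,2]>215)&(h[...,0]>15);m[:, :355]=0;m[:,390:]=0;m[:188]=0;m[226:]=0
ys,xs=np.nonzero(m);print(xs.min(),xs.max(),ys.min(),ys.max(),len(xs),xs.mean(),ys.mean(),at("top",[(xs.mean(),ys.mean())],.056))
c=at("top",[(xs.mean(),ys.mean())],.056)[0];print(proj("scene",[c]))
E
```

```text
[[14, 185, 120], [14, 185, 120], [14, 194, 105], [15, 235, 90], [16, 239, 191], [19, 237, 247], [19, 226, 247], [20, 225, 247], [20, 221, 248], [20, 216, 248], [20, 213, 249], [21, 213, 249], [20, 211, 250], [20, 212, 250], [21, 207, 250], [21, 206, 251], [21, 205, 251], [21, 203, 251], [22, 199, 251], [22, 197, 252], [22, 194, 252], [22, 192, 252], [22, 188, 252], [22, 187, 252], [23, 186, 252], [23, 185, 252], [24, 181, 252], [23, 184, 253], [22, 203, 254], [17, 222, 230], [14, 194, 193], [15, 183, 216], [15, 185, 212], [14, 183, 210], [15, 185, 214], [15, 188, 216], [15, 186, 214]]
355 389 188 217 492 371.8821138211382 205.3211382113821 [[ 0.59052849 -0.22890899  0.056     ]]
[[266.31930732 224.28763913]]
```

Run:
```python
from h import *
T=cv2.imread("pics/top0.png");h=cv2.cvtColor(T,cv2.COLOR_BGR2HSV)
m=(h[...,0]>=17)&(h[...,1]>170)&(h[...,2]>200);m[:, :355]=0;m[:,390:]=0;m[:190]=0;m[223:]=0
m=cv2.morphologyEx(m.astype(np.uint8),cv2.MORPH_OPEN,np.ones((3,3)))
ys,xs=np.nonzero(m);print(xs.min(),xs.max(),ys.min(),ys.max(),len(xs),at("top",[(xs.mean(),ys.mean())],.056))
go(.589,-.229,.12)
```

```text
360 384 194 217 485 [[ 0.59016612 -0.22859775  0.056     ]]
t 1.2 pos [ 0.1838 -0.6495  0.2313] F [ 0.1  0.4 -0. ] open 1.003 q [-1.45  0.29  1.58  0.    1.28 -0.15]
turn [  0.    -0.   -66.88] shift [ 0.5043 -0.2942  0.1113]
```

move_arm:
  plan:
    - [[0, 0, -6.7, 0.05, -0.029, 0, 0.0854], [0, 0, -13.4, 0.1, -0.059, 0, 0.0854], [0, 0, -20, 0.15, -0.088, 0, 0.0854], [0, 0, -26.7, 0.2, -0.118, 0, 0.0854], [0, 0, -33.4, 0.252, -0.147, 0, 0.0854]]
  force: 40

```text
time: 1.82
eef_pos: [0.3873, -0.438, 0.2316]
tcp_rot: [0.909, 0.418, 0.0, 0.0]
contact_force: [0.6, -0.2, 0.7]
opening: 0.997
```

```bash
python3 -c "
from h import *
go(.59,-.229,.12)"
```

```text
t 1.82 pos [ 0.3873 -0.438   0.2316] F [ 0.6 -0.2  0.7] open 0.997 q [-1.02  0.09  1.8   0.    1.25 -0.31]
turn [ 4.000e-02  2.000e-02 -3.328e+01] shift [0.2906 0.0178 0.1116]
```

move_arm:
  plan:
    - [[0, 0, -6.7, 0.06, 0.004, 0, 0.0854], [0, 0, -13.4, 0.12, 0.007, 0, 0.0854], [0, 0, -20, 0.18, 0.011, 0.01, 0.0854], [0, 0, -26.7, 0.24, 0.015, 0.02, 0.0854], [0, 0, -33.3, 0.2906, 0.0178, 0.05, 0.0854]]

```text
time: 2.45
eef_pos: [0.5928, -0.2279, 0.1837]
tcp_rot: [0.749, 0.662, 0.001, 0.003]
contact_force: [-0.0, -2.1, -0.8]
opening: 1.001
```

```bash
python3 -c "
from h import *
go(.59,-.229,.028)
im=read_camera('scene');save(im,'s2.png',(180,100,420,300),3)
im=read_camera('top');save(im,'t2.png',(300,100,500,320),2.5)"
```

```text
t 2.45 pos [ 0.5928 -0.2279  0.1837] F [-0.  -2.1 -0.8] open 1.001 q [-0.53  0.24  1.73 -0.    1.17 -0.4 ]
turn [0.33 0.16 0.29] shift [-0.001  -0.0035  0.1557]
```

View pics/s2.png

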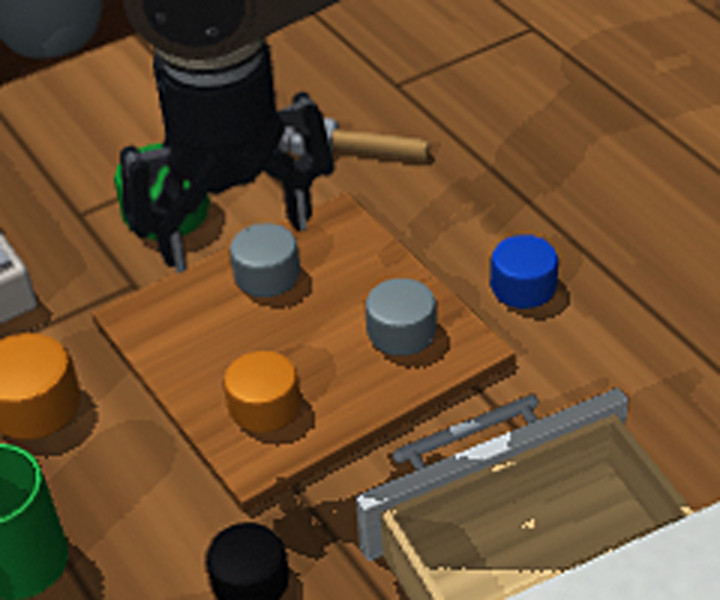

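View pics/t2.png

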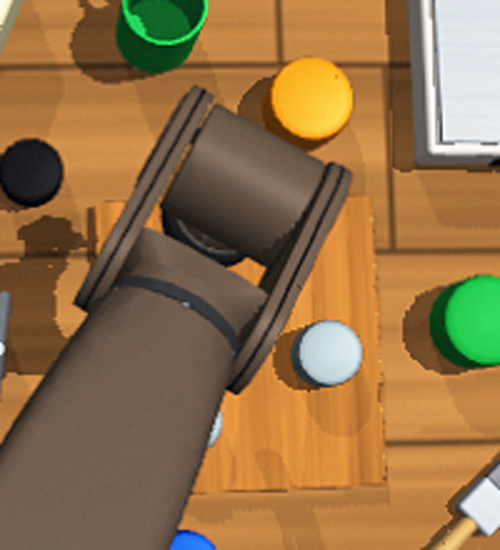

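move_arm:
  plan:
    - [[0.3, 0.2, 0.3, -0.001, -0.0035, 0.02, 0.0854], [0.3, 0.2, 0.3, -0.001, -0.0035, 0.06, 0.0854], [0.3, 0.2, 0.3, -0.001, -0.0035, 0.1, 0.0854], [0.3, 0.2, 0.3, -0.001, -0.0035, 0.12, 0.0854], [0.3, 0.2, 0.3, -0.001, -0.0035, 0.12, 0.0854]]

```text
time: 3.18
eef_pos: [0.5849, -0.2243, 0.0556]
tcp_rot: [0.751, 0.661, -0.001, -0.008]
contact_force: [-0.4, -0.4, 1.0]
opening: 1.0
```

```bash
python3 -c "
from h import *
go(.59,-.229,.028)
im=read_camera('scene');save(im,'s3.png',(200,140,360,280),4)"
```

```text
t 3.17 pos [ 0.5849 -0.2243  0.0556] F [-0.4 -0.4  1. ] open 1.0 q [-0.53  0.38  1.8   0.    0.97 -0.4 ]
turn [-0.78 -0.47  0.01] shift [-0.0042  0.006   0.0275]
```

View pics/s3.png

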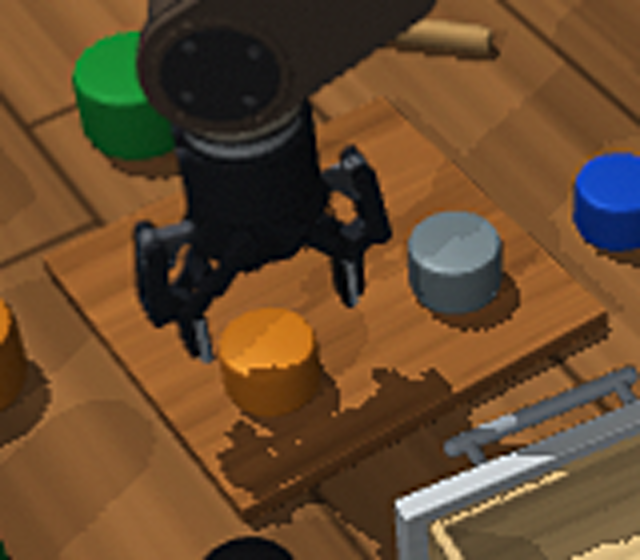

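move_arm:
  plan:
    - [[-0.8, -0.5, 0, -0.004, 0.006, 0, 0.0854], [-0.8, -0.5, 0, -0.0042, 0.006, 0.008, 0.0854], [-0.8, -0.5, 0, -0.0042, 0.006, 0.018, 0.0854], [-0.8, -0.5, 0, -0.0042, 0.006, 0.0275, 0.0854], [-0.8, -0.5, 0, -0.0042, 0.006, 0.0275, 0.0854]]

```text
time: 3.85
eef_pos: [0.5904, -0.2288, 0.0282]
tcp_rot: [0.751, 0.661, -0.0, 0.0]
contact_force: [0.0, 0.3, 0.3]
opening: 0.997
```

```bash
python3 -c "
from h import *
go(.59,-.229,.026)
im=read_camera('scene');save(im,'s4.png',(200,140,360,280),4)"
```

```text
t 3.85 pos [ 0.5904 -0.2288  0.0282] F [0.  0.3 0.3] open 0.997 q [-0.53  0.43  1.8  -0.    0.91 -0.4 ]
turn [0.04 0.04 0.04] shift [-0.0002 -0.0003  0.0022]
```

View pics/s4.png

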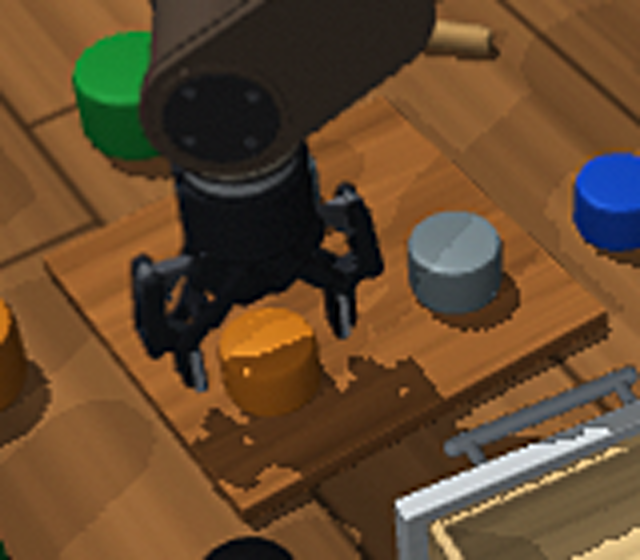

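The cheese sits between the open fingers, so I'll close on it.

move_arm:
  plan:
    - [[0, 0, 0, 0, 0, 0, 0.06], [0, 0, 0, 0, 0, 0, 0.05], [0, 0, 0, 0, 0, 0, 0.05], [0, 0, 0, 0, 0, 0, 0.05], [0, 0, 0, 0, 0, 0, 0.05]]
  force: 40

```text
time: 4.53
eef_pos: [0.5913, -0.2293, 0.0295]
tcp_rot: [0.751, 0.661, 0.0, 0.002]
contact_force: [0.0, -0.4, 3.1]
opening: 0.689
```

```bash
python3 -c "
from h import *
go(.59,-.229,.17)
im=read_camera('scene');save(im,'s5.png',(200,140,360,280),4)"
```

```text
t 4.53 pos [ 0.5913 -0.2293  0.0295] F [ 0.  -0.4  3.1] open 0.689 q [-0.53  0.43  1.8  -0.    0.91 -0.4 ]
turn [0.17 0.09 0.04] shift [-1.000e-04 -9.000e-04 -1.405e-01]
```

View pics/s5.png

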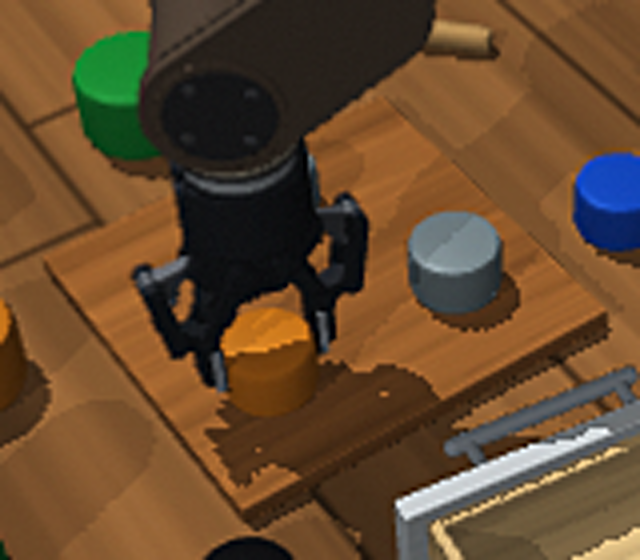

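move_arm:
  plan:
    - [[0, 0, 0, 0, 0, -0.01, 0.05], [0, 0, 0, 0, 0, -0.04, 0.05], [0, 0, 0, 0, 0, -0.08, 0.05], [0, 0, 0, 0, 0, -0.12, 0.05], [0, 0, 0, 0, 0, -0.14, 0.05]]

```text
time: 5.2
eef_pos: [0.5916, -0.2294, 0.1722]
tcp_rot: [0.751, 0.661, 0.001, 0.003]
contact_force: [-0.3, 0.5, -1.7]
opening: 0.685
```

```bash
python3 -c "
from h import *
t=uw([-.13,0]);print(t)
go(t[0],t[1],.17)
im=read_camera('scene');save(im,'s6.png',(180,100,420,300),3)"
```

```text
[0.51813166 0.04686013]
t 5.2 pos [ 0.5916 -0.2294  0.1722] F [-0.3  0.5 -1.7] open 0.685 q [-0.53  0.25  1.74 -0.    1.15 -0.4 ]
turn [0.34 0.17 0.05] shift [ 0.2647 -0.1079  0.0008]
```

View pics/s6.png

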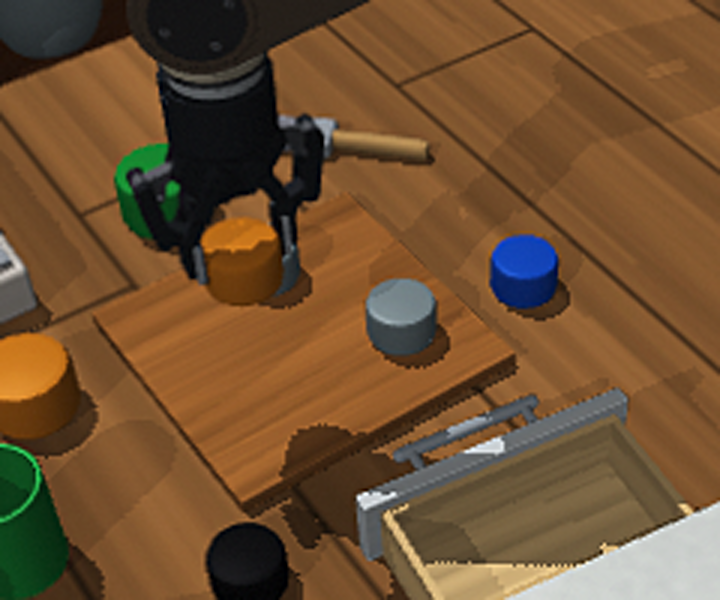

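move_arm:
  plan:
    - [[0.3, 0.2, 0, 0.05, -0.02, 0, 0.05], [0.3, 0.2, 0, 0.106, -0.043, 0, 0.05], [0.3, 0.2, 0, 0.162, -0.066, 0, 0.05], [0.3, 0.2, 0, 0.218, -0.089, 0, 0.05], [0.3, 0.2, 0, 0.2647, -0.1079, 0, 0.05]]

```text
time: 5.88
eef_pos: [0.5169, 0.0485, 0.1704]
tcp_rot: [0.75, 0.661, -0.0, 0.0]
contact_force: [0.8, 0.5, -2.3]
opening: 0.689
```

move_arm:
  plan:
    - [[0, 0, 0, 0, 0, 0, 0.05], [0, 0, 0, 0, 0, 0, 0.05], [0, 0, 0, 0, 0, 0, 0.05], [0, 0, 0, 0, 0, 0, 0.05], [0, 0, 0, 0, 0, 0, 0.05]]

```text
time: 6.5
eef_pos: [0.5171, 0.0477, 0.1703]
tcp_rot: [0.751, 0.66, -0.0, 0.0]
contact_force: [-0.3, -0.5, -2.2]
opening: 0.686
```

```bash
python3 -c "
from h import *
t=uw([-.13,0]);print(t)
go(t[0],t[1],.0735)
im=read_camera('scene');save(im,'s7.png',(230,140,470,340),3)
im=read_camera('top');save(im,'t7.png',(100,100,340,310),3)"
```

```text
[0.51813166 0.04686013]
t 6.5 pos [0.5171 0.0477 0.1703] F [-0.3 -0.5 -2.2] open 0.686 q [-0.1   0.    2.01 -0.    1.13  0.02]
turn [ 0.01  0.03 -0.  ] shift [-0.0006  0.0011  0.0968]
```

View pics/s7.png

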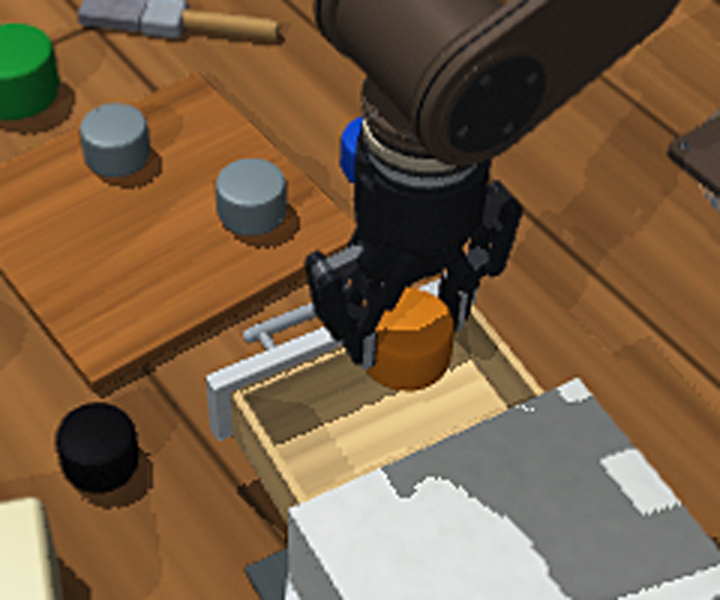

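View pics/t7.png

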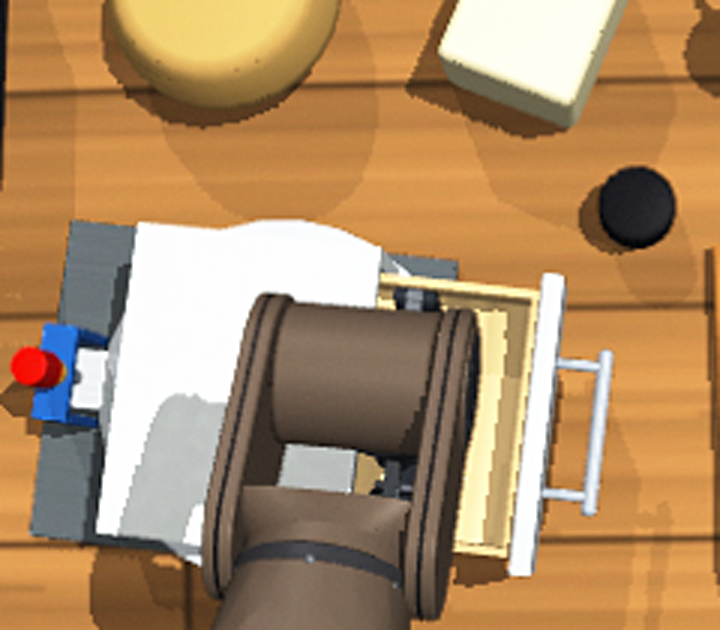

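move_arm:
  plan:
    - [[0, 0, 0, 0, 0.001, 0.02, 0.05], [0, 0, 0, 0, 0.001, 0.045, 0.05], [0, 0, 0, 0, 0.001, 0.07, 0.05], [0, 0, 0, 0, 0.001, 0.087, 0.05], [0, 0, 0, 0, 0.001, 0.087, 0.05]]

```text
time: 7.22
eef_pos: [0.517, 0.0479, 0.082]
tcp_rot: [0.751, 0.661, -0.001, -0.001]
contact_force: [-0.3, -1.0, 0.1]
opening: 0.684
```

```bash
python3 -c "
from h import *
t=uw([-.13,0]);
go(t[0],t[1],.0735)
im=read_camera('scene');save(im,'s8.png',(270,180,430,310),4)"
```

```text
t 7.22 pos [0.517  0.0479 0.082 ] F [-0.3 -1.   0.1] open 0.684 q [-0.1   0.13  2.06 -0.    0.96  0.02]
turn [-0.17  0.03  0.02] shift [-0.0008  0.0013  0.0085]
```

View pics/s8.png

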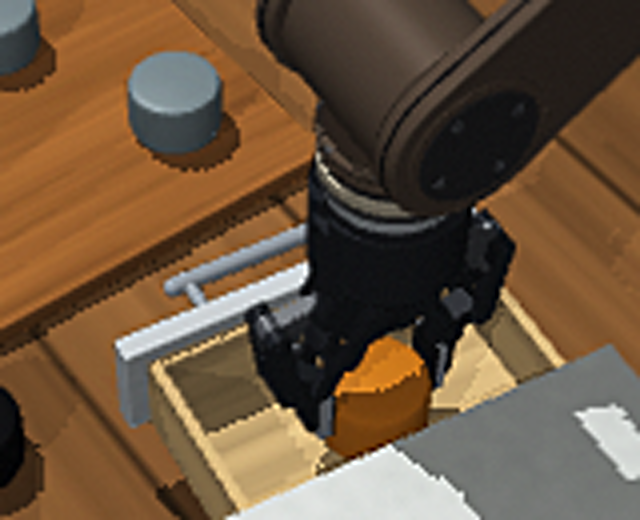

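move_arm:
  plan:
    - [[0, 0, 0, 0, 0, 0.002, 0.05], [0, 0, 0, 0, 0, 0.004, 0.05], [0, 0, 0, 0, 0, 0.006, 0.05], [0, 0, 0, 0, 0, 0.0065, 0.05], [0, 0, 0, 0, 0, 0.0065, 0.05]]

```text
time: 7.9
eef_pos: [0.5179, 0.0478, 0.0767]
tcp_rot: [0.751, 0.661, -0.0, -0.0]
contact_force: [-0.6, -0.7, -1.0]
opening: 0.689
```

move_arm:
  plan:
    - [[0, 0, 0, 0, 0, 0.0007, 0.05], [0, 0, 0, 0, 0, 0.0015, 0.05], [0, 0, 0, 0, 0, 0.002, 0.05], [0, 0, 0, 0, 0, 0.0025, 0.05], [0, 0, 0, 0, 0, 0.0025, 0.05]]

```text
time: 8.52
eef_pos: [0.5179, 0.0478, 0.0742]
tcp_rot: [0.751, 0.661, -0.0, -0.0]
contact_force: [0.9, 1.0, -1.1]
opening: 0.683
```

move_arm:
  plan:
    - [[0, 0, 0, 0, 0, 0.0005, 0.05], [0, 0, 0, 0, 0, 0.001, 0.05], [0, 0, 0, 0, 0, 0.0015, 0.05], [0, 0, 0, 0, 0, 0.002, 0.05], [0, 0, 0, 0, 0, 0.002, 0.05]]

```text
time: 9.15
eef_pos: [0.518, 0.0478, 0.0735]
tcp_rot: [0.751, 0.661, -0.001, -0.0]
contact_force: [-3.9, -0.3, 7.4]
opening: 0.69
```

Contact at the predicted height (Fz +7 N), so I'll release slowly.

move_arm:
  plan:
    - [[0, 0, 0, 0, 0, 0, 0.062], [0, 0, 0, 0, 0, 0, 0.068], [0, 0, 0, 0, 0, 0, 0.074], [0, 0, 0, 0, 0, 0, 0.078], [0, 0, 0, 0, 0, 0, 0.078]]

```text
time: 9.78
eef_pos: [0.518, 0.0478, 0.0734]
tcp_rot: [0.751, 0.661, -0.001, -0.0]
contact_force: [-0.9, 0.1, -0.0]
opening: 0.913
```

move_arm:
  plan:
    - [[0, 0, 0, 0, 0, -0.01, 0.078], [0, 0, 0, 0, 0, -0.03, 0.078], [0, 0, 0, 0, 0, -0.06, 0.078], [0, 0, 0, 0, 0, -0.1, 0.078], [0, 0, 0, 0, 0, -0.13, 0.078]]

```text
time: 10.4
eef_pos: [0.5187, 0.0478, 0.2061]
tcp_rot: [0.751, 0.661, 0.0, 0.001]
contact_force: [0.5, 0.6, 1.1]
opening: 0.911
```

```bash
python3 -c "
from h import *
t=uw([-.3,0]);
go(t[0],t[1],.2)
im=read_camera('scene');save(im,'s9.png',(230,140,470,340),3)
im=read_camera('top');save(im,'t9.png',(100,130,340,310),3)"
```

```text
t 10.4 pos [0.5187 0.0478 0.2061] F [0.5 0.6 1.1] open 0.911 q [-0.1  -0.03  1.98 -0.    1.2   0.02]
turn [0.08 0.03 0.03] shift [-0.171  -0.0006  0.0062]
```

View pics/s9.png

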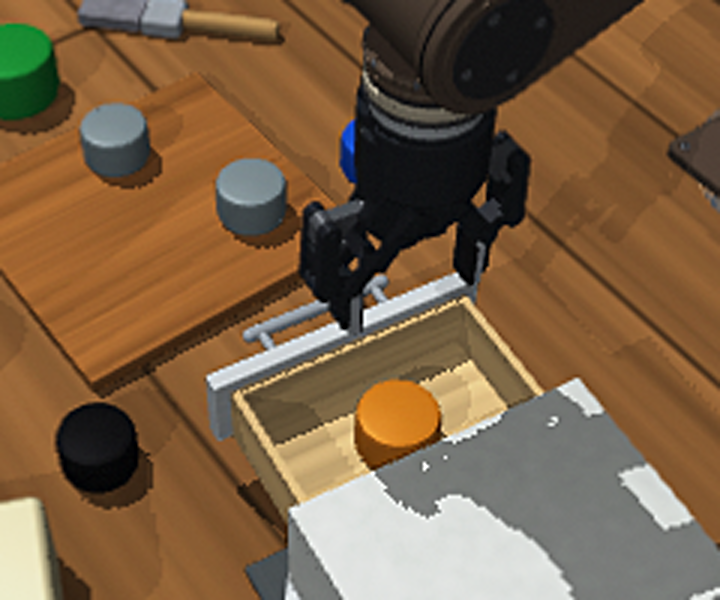

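View pics/t9.png

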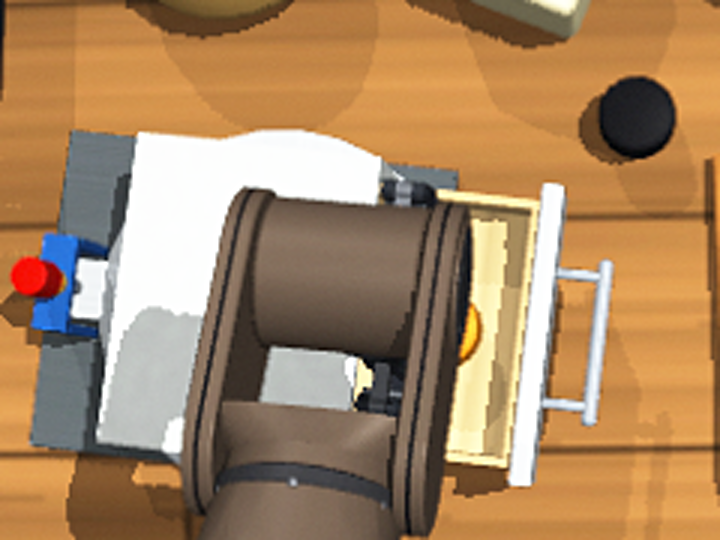

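move_arm:
  plan:
    - [[0, 0, 0, -0.04, 0, 0, 0.04], [0, 0, 0, -0.08, 0, 0, 0.0], [0, 0, 0, -0.12, 0, 0, 0.0], [0, 0, 0, -0.158, 0, 0, 0.0], [0, 0, 0, -0.158, 0, 0, 0.0]]

```text
time: 11.12
eef_pos: [0.5, -0.1108, 0.2078]
tcp_rot: [0.752, 0.659, 0.002, 0.003]
contact_force: [0.1, 0.8, -0.6]
opening: -0.0
```

```bash
python3 -c "
from h import *
t=uw([-.287,0]);
go(t[0],t[1],.075)"
```

```text
t 11.12 pos [ 0.5    -0.1108  0.2078] F [ 0.1  0.8 -0.6] open -0.0 q [-0.42 -0.06  2.    0.    1.2  -0.29]
turn [ 0.39  0.01 -0.17] shift [ 0.0017 -0.003   0.1327]
```

move_arm:
  plan:
    - [[0.4, 0, 0, 0, -0.003, 0.02, 0.0], [0.4, 0, 0, 0, -0.003, 0.05, 0.0], [0.4, 0, 0, 0, -0.003, 0.085, 0.0], [0.4, 0, 0, 0, -0.003, 0.12, 0.0], [0.4, 0, 0, 0, -0.003, 0.132, 0.0]]

```text
time: 11.75
eef_pos: [0.4952, -0.1084, 0.0717]
tcp_rot: [0.751, 0.66, -0.002, -0.003]
contact_force: [-0.0, 0.2, 1.6]
opening: 0.001
```

```bash
python3 -c "
from h import *
t=uw([-.287,0]);
go(t[0],t[1],.075)
im=read_camera('scene');save(im,'s10.png',(230,140,470,340),3)
im=read_camera('top');save(im,'t10.png',(200,130,400,300),3)"
```

```text
t 11.75 pos [ 0.4952 -0.1084  0.0717] F [-0.   0.2  1.6] open 0.001 q [-0.42  0.12  2.09 -0.    0.94 -0.29]
turn [-0.42 -0.11 -0.09] shift [-0.0001  0.0029 -0.0033]
```

View pics/s10.png

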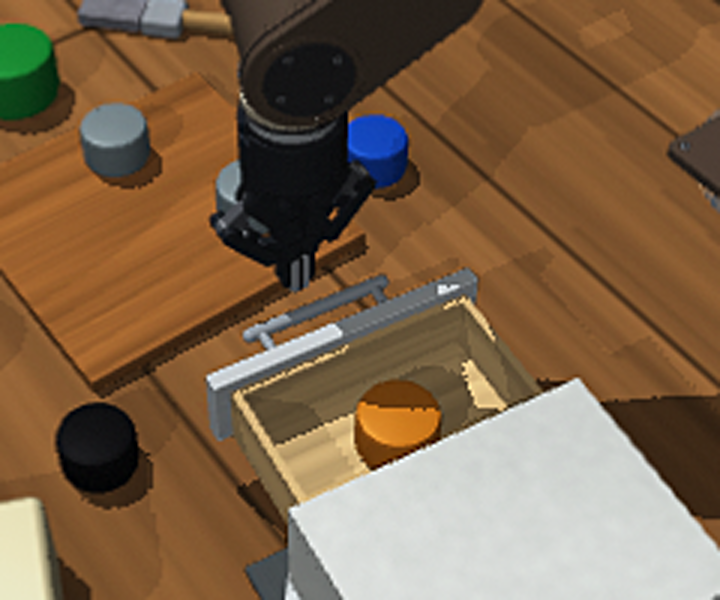

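View pics/t10.png

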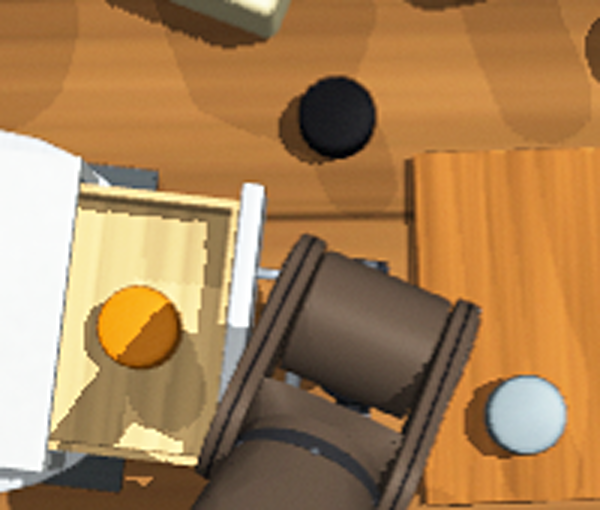

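move_arm:
  plan:
    - [[-0.4, 0, 0, 0.007, 0.003, -0.003, 0.0], [-0.4, 0, 0, 0.016, 0.003, -0.003, 0.0], [-0.4, 0, 0, 0.026, 0.003, -0.003, 0.0], [-0.4, 0, 0, 0.036, 0.003, -0.003, 0.0], [-0.4, 0, 0, 0.046, 0.003, -0.003, 0.0]]

```text
time: 12.48
eef_pos: [0.5058, -0.0635, 0.0771]
tcp_rot: [0.751, 0.66, 0.001, 0.001]
contact_force: [1.1, -2.1, 1.0]
opening: 0.002
```

move_arm:
  plan:
    - [[0, 0, 0, 0.012, 0, 0, 0.0], [0, 0, 0, 0.024, 0, 0, 0.0], [0, 0, 0, 0.036, 0, 0, 0.0], [0, 0, 0, 0.048, 0, 0, 0.0], [0, 0, 0, 0.056, 0, 0, 0.0]]

```text
time: 13.1
eef_pos: [0.513, -0.0071, 0.077]
tcp_rot: [0.751, 0.66, 0.001, 0.001]
contact_force: [-0.7, -1.7, 0.8]
opening: 0.003
```

```bash
python3 -c "
from h import *
t=uw([-.1465,0]);
go(t[0],t[1],.075)
im=read_camera('scene');save(im,'s11.png',(230,140,470,340),3)"
```

```text
t 13.1 pos [ 0.513  -0.0071  0.077 ] F [-0.7 -1.7  0.8] open 0.003 q [-0.21  0.12  2.08  0.    0.94 -0.08]
turn [ 0.18 -0.04 -0.07] shift [ 0.0376 -0.0018  0.002 ]
```

View pics/s11.png

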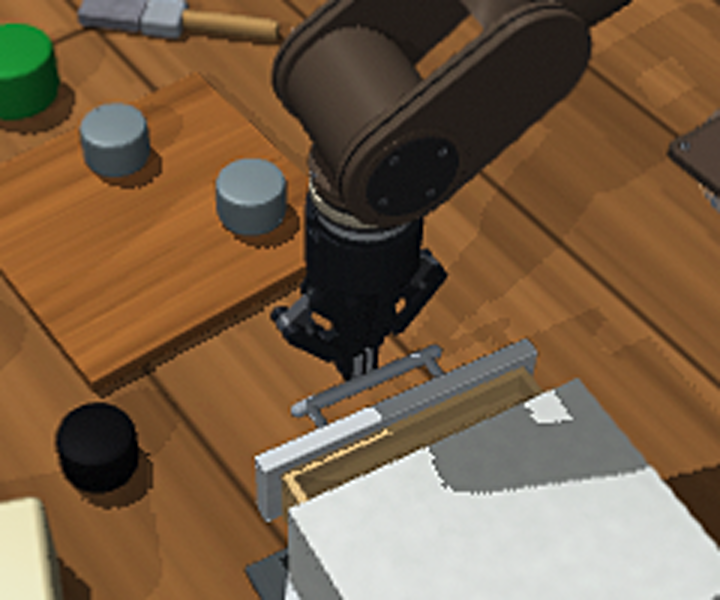

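move_arm:
  plan:
    - [[0.2, 0, 0, 0.008, -0.001, 0.001, 0.0], [0.2, 0, 0, 0.016, -0.002, 0.002, 0.0], [0.2, 0, 0, 0.023, -0.002, 0.002, 0.0], [0.2, 0, 0, 0.029, -0.002, 0.002, 0.0], [0.2, 0, 0, 0.034, -0.002, 0.002, 0.0]]

```text
time: 13.78
eef_pos: [0.5153, 0.028, 0.0749]
tcp_rot: [0.751, 0.66, 0.0, -0.001]
contact_force: [0.3, -1.3, -0.6]
opening: -0.0
```

```bash
python3 -c "
from h import *
t=uw([-.1465,0]);
go(t[0],t[1],.075)"
```

```text
t 13.78 pos [0.5153 0.028  0.0749] F [ 0.3 -1.3 -0.6] open -0.0 q [-0.14  0.13  2.08  0.    0.94 -0.02]
turn [-0.04 -0.08 -0.05] shift [ 0.0026  0.0004 -0.0001]
```

move_arm:
  plan:
    - [[0, 0, 0, 0.001, 0, 0, 0.0], [0, 0, 0, 0.002, 0, 0, 0.0], [0, 0, 0, 0.003, 0, 0, 0.0], [0, 0, 0, 0.004, 0, 0, 0.0], [0, 0, 0, 0.004, 0, 0, 0.0]]

```text
time: 14.4
eef_pos: [0.5157, 0.0318, 0.0748]
tcp_rot: [0.751, 0.66, 0.0, -0.001]
contact_force: [0.2, -1.3, 0.9]
opening: -0.0
```

move_arm:
  plan:
    - [[0, 0, 0, 0.001, 0, 0, 0.0], [0, 0, 0, 0.002, 0, 0, 0.0], [0, 0, 0, 0.003, 0, 0, 0.0], [0, 0, 0, 0.003, 0, 0, 0.0], [0, 0, 0, 0.003, 0, 0, 0.0]]

```text
time: 15.02
eef_pos: [0.5158, 0.032, 0.0749]
tcp_rot: [0.751, 0.661, -0.002, 0.001]
contact_force: [-2.8, -11.9, 1.1]
opening: -0.0
```

The pusher met a stop at 12 N, about where the drawer should be shut. I'll back off and look.

move_arm:
  plan:
    - [[0, 0, 0, -0.01, 0, 0, 0.0], [0, 0, 0, -0.03, 0, 0, 0.0], [0, 0, 0, -0.04, 0, -0.03, 0.0], [0, 0, 0, -0.04, 0, -0.09, 0.0], [0, 0, 0, -0.04, 0, -0.15, 0.0]]

```text
time: 15.65
eef_pos: [0.5106, -0.0068, 0.2261]
tcp_rot: [0.751, 0.661, -0.002, 0.0]
contact_force: [-0.0, 0.0, 0.2]
opening: -0.0
```

Run:
```python
from h import *
t=uw([.158,0]);print(t)
go(t[0],t[1],.225)
im=read_camera('scene');save(im,'s12.png',(230,180,510,440),2.3)
im=read_camera('top');save(im,'t12.png',(90,150,310,310),3.5)
```

```text
[0.5548369  0.33251153]
t 15.65 pos [ 0.5106 -0.0068  0.2261] F [-0.   0.   0.2] open -0.0 q [-0.21 -0.07  1.98 -0.    1.24 -0.08]
turn [-0.16  0.19  0.02] shift [0.3422 0.0008 0.    ]
```

View pics/s12.png

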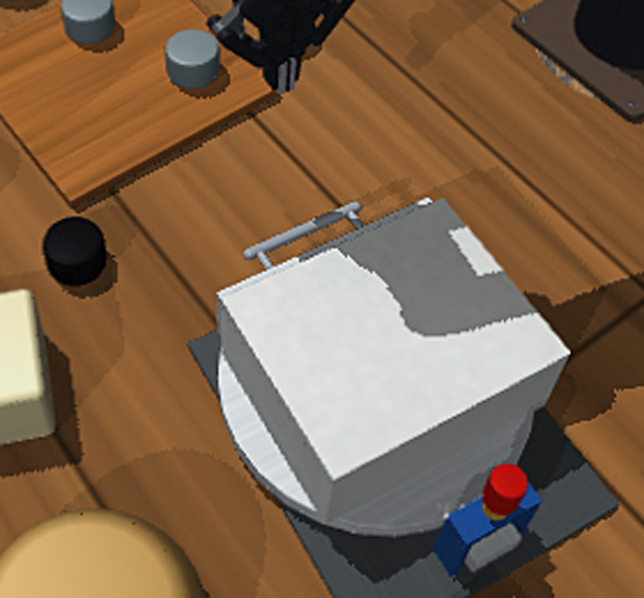

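View pics/t12.png

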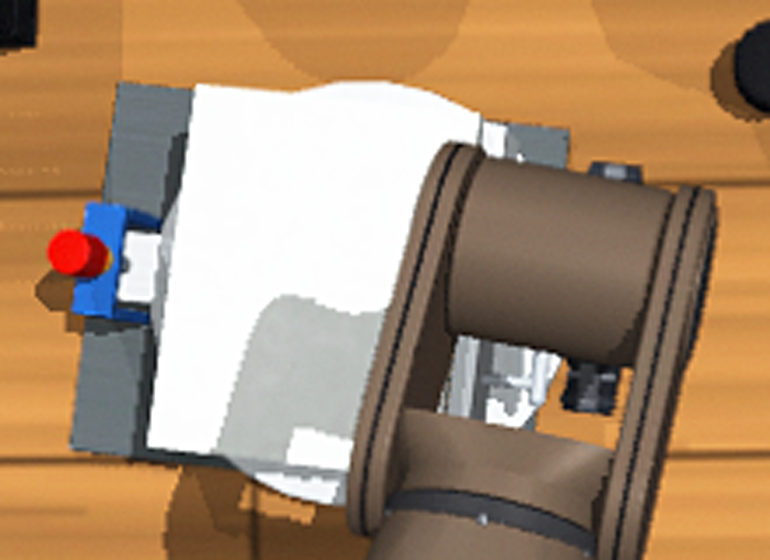

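move_arm:
  plan:
    - [[0, 0, 0, 0.05, 0, 0, 0.0854], [0, 0, 0, 0.11, 0, 0, 0.0854], [0, 0, 0, 0.17, 0, 0, 0.0854], [0, 0, 0, 0.23, 0, 0, 0.0854], [0, 0, 0, 0.285, 0, 0, 0.0854]]

```text
time: 16.38
eef_pos: [0.5512, 0.2776, 0.2319]
tcp_rot: [0.75, 0.661, 0.003, 0.006]
contact_force: [0.8, -0.5, -0.5]
opening: 0.998
```

Run:
```python
from h import *
go(.5547,.332,.225)
```

```text
t 16.38 pos [0.5512 0.2776 0.2319] F [ 0.8 -0.5 -0.5] open 0.998 q [ 0.31  0.16  1.73 -0.01  1.25  0.44]
turn [0.78 0.22 0.08] shift [ 0.0545 -0.0035  0.0066]
```

move_arm:
  plan:
    - [[0.8, 0.2, 0, 0.025, -0.0035, 0.006, 0.0854], [0.8, 0.2, 0, 0.045, -0.0035, 0.007, 0.0854], [0.8, 0.2, 0, 0.0545, -0.0035, 0.02, 0.0854], [0.8, 0.2, 0, 0.0545, -0.0035, 0.05, 0.0854], [0.8, 0.2, 0, 0.0545, -0.0035, 0.05, 0.0854]]

```text
time: 17.0
eef_pos: [0.5534, 0.3303, 0.1776]
tcp_rot: [0.751, 0.661, -0.004, -0.001]
contact_force: [-0.2, -0.4, -0.1]
opening: 1.003
```

Run:
```python
from h import *
go(.5547,.332,.104)
im=read_camera('scene');save(im,'s13.png',(370,270,530,430),3.7)
im=read_camera('top');save(im,'t13.png',(50,150,310,310),3)
```

```text
t 17.0 pos [0.5534 0.3303 0.1776] F [-0.2 -0.4 -0.1] open 1.003 q [ 0.38  0.27  1.7  -0.    1.18  0.51]
turn [-0.38  0.22  0.02] shift [0.0022 0.0015 0.0736]
```

View pics/s13.png

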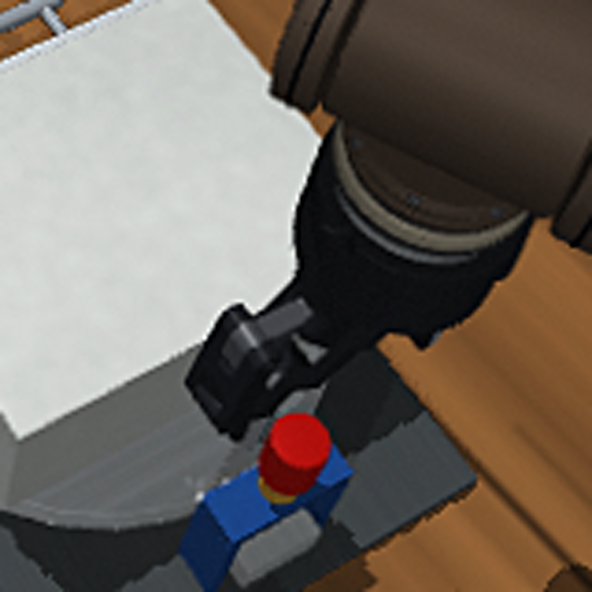

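View pics/t13.png

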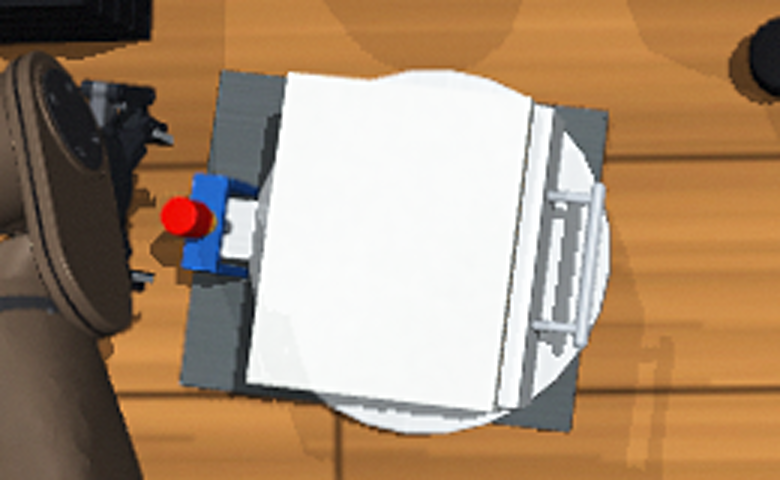

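Run:
```python
from h import *
h=at("top",[(247,237.8)],.093)[0];d=h[:2]-UO;print(h,"handle ux",d@[np.cos(YAW),np.sin(YAW)])
T=cv2.imread("pics/top0.png")
K=cv2.imread("pics/t13.png")
print("knob",at("top",[(110.2,222)],.135), "scene", at("scene",[(370+301/3.7,270+442/3.7)],.135))
```

```text
[0.51941081 0.04478904 0.093     ] handle ux -0.13189117134847111
knob [[0.55374376 0.32967153 0.135     ]] scene [[0.55676611 0.33573142 0.135     ]]
```

move_arm:
  plan:
    - [[-0.4, 0.2, 0, 0.0022, 0.0015, 0.01, 0.0854], [-0.4, 0.2, 0, 0.0022, 0.0015, 0.03, 0.0854], [-0.4, 0.2, 0, 0.0022, 0.0015, 0.05, 0.0854], [-0.4, 0.2, 0, 0.0022, 0.0015, 0.068, 0.0854], [-0.4, 0.2, 0, 0.0022, 0.0015, 0.073, 0.0854]]

```text
time: 17.73
eef_pos: [0.5557, 0.3325, 0.1056]
tcp_rot: [0.751, 0.661, 0.001, 0.001]
contact_force: [0.5, 0.0, -0.2]
opening: 0.999
```

Run:
```python
from h import *
go(.555,.3325,.104)
im=read_camera('scene');save(im,'s14.png',(370,270,530,430),3.7)
```

```text
t 17.73 pos [0.5557 0.3325 0.1056] F [ 0.5  0.  -0.2] open 0.999 q [ 0.38  0.35  1.74 -0.    1.05  0.51]
turn [ 0.13 -0.05  0.02] shift [-0.0001 -0.0007  0.0016]
```

View pics/s14.png

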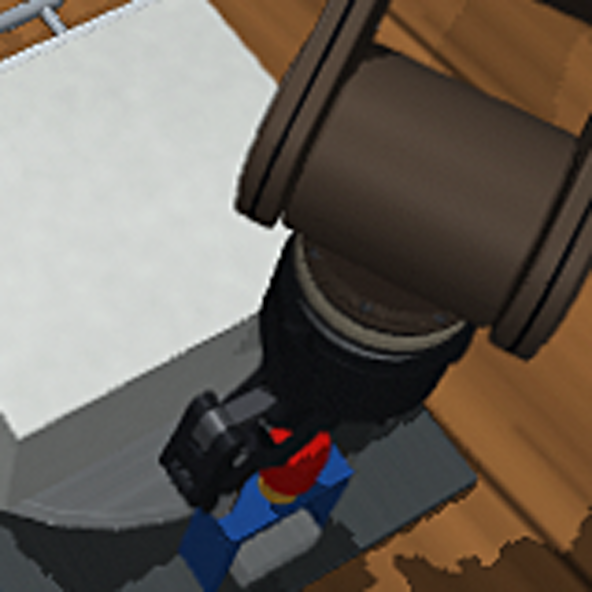

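move_arm:
  plan:
    - [[0, 0, 0, 0, -0.0005, 0.001, 0.06], [0, 0, 0, 0, -0.0005, 0.001, 0.04], [0, 0, 0, 0, -0.0005, 0.001, 0.03], [0, 0, 0, 0, -0.0005, 0.001, 0.02], [0, 0, 0, 0, -0.0005, 0.001, 0.02]]
  force: 30

```text
time: 18.4
eef_pos: [0.5554, 0.333, 0.106]
tcp_rot: [0.751, 0.661, 0.001, 0.001]
contact_force: [-2.6, -1.1, 4.9]
opening: 0.32
```

Run:
```python
from h import *
go(.555,.3325,.104)
im=read_camera('scene');save(im,'s15.png',(370,270,530,430),3.7)
```

```text
t 18.4 pos [0.5554 0.333  0.106 ] F [-2.6 -1.1  4.9] open 0.32 q [0.38 0.35 1.74 0.   1.05 0.51]
turn [ 0.16 -0.09  0.01] shift [-0.0005 -0.0004  0.002 ]
```

View pics/s15.png

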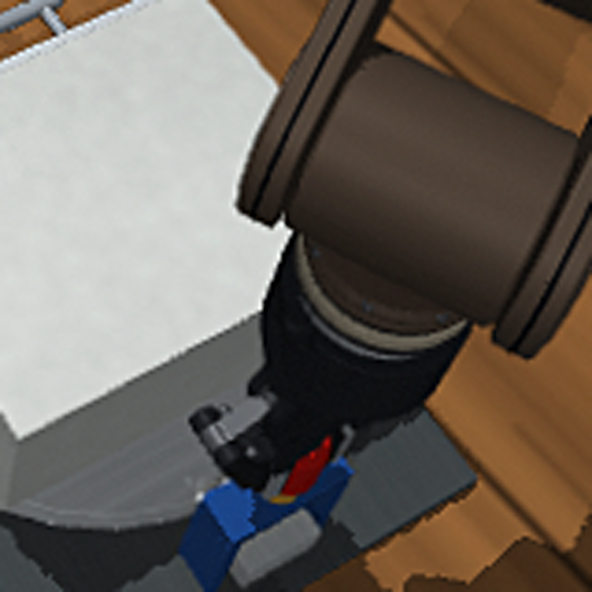

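move_arm:
  plan:
    - [[0, 0, 0, 0, 0, 0, 0.01], [0, 0, 0, 0, 0, 0, 0.01], [0, 0, 0, 0, 0, -0.006, 0.01], [0, 0, 0, 0, 0, -0.012, 0.01], [0, 0, 0, 0, 0, -0.018, 0.01]]
  force: 90

```text
time: 19.08
eef_pos: [0.5552, 0.3329, 0.1228]
tcp_rot: [0.751, 0.661, 0.001, 0.0]
contact_force: [3.7, 2.8, -8.8]
opening: 0.305
```

Run:
```python
from h import *
go(.5554,.333,.130)
```

```text
t 19.07 pos [0.5552 0.3329 0.1228] F [ 3.7  2.8 -8.8] open 0.305 q [0.38 0.33 1.73 0.   1.08 0.51]
turn [ 0.14 -0.09  0.01] shift [ 0.0001  0.0002 -0.0072]
```

move_arm:
  plan:
    - [[0, 0, 0, 0, 0, -0.002, 0.01], [0, 0, 0, 0, 0, -0.004, 0.01], [0, 0, 0, 0, 0, -0.006, 0.01], [0, 0, 0, 0, 0, -0.007, 0.01], [0, 0, 0, 0, 0, -0.007, 0.01]]

```text
time: 19.7
eef_pos: [0.5552, 0.3329, 0.1297]
tcp_rot: [0.751, 0.661, 0.001, 0.0]
contact_force: [3.6, 2.9, -9.1]
opening: 0.3
```

move_arm:
  plan:
    - [[0, 0, 0, 0, 0, -0.0005, 0.01], [0, 0, 0, 0, 0, -0.001, 0.01], [0, 0, 0, 0, 0, -0.0015, 0.01], [0, 0, 0, 0, 0, -0.0015, 0.01], [0, 0, 0, 0, 0, -0.0015, 0.01]]

```text
time: 20.32
eef_pos: [0.5552, 0.3329, 0.1303]
tcp_rot: [0.751, 0.661, 0.001, 0.0]
contact_force: [5.4, 2.9, -11.8]
opening: 0.302
```

Run:
```python
from h import *
go(.5554,.333,.130)
im=read_camera('scene');save(im,'s16.png',(370,270,530,430),3.7)
```

```text
t 20.32 pos [0.5552 0.3329 0.1303] F [  5.4   2.9 -11.8] open 0.302 q [0.38 0.32 1.73 0.   1.09 0.51]
turn [ 0.15 -0.1   0.  ] shift [0.0002 0.0002 0.0003]
```

View pics/s16.png

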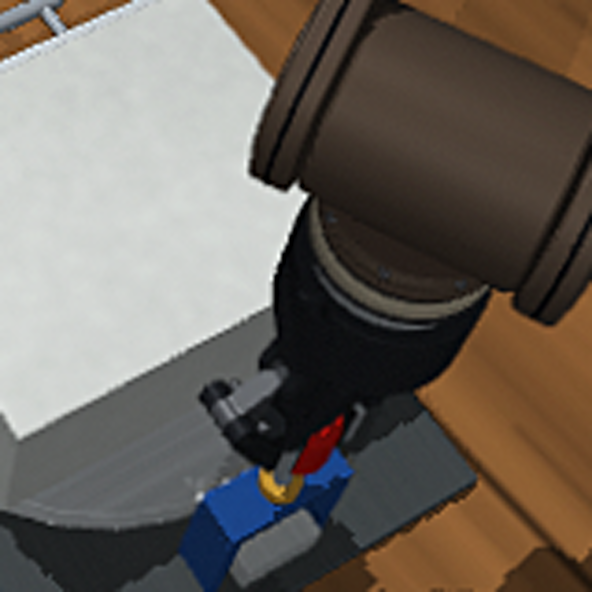

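move_arm:
  plan:
    - [[0, 0, 0, 0, 0, -0.0005, 0.01], [0, 0, 0, 0, 0, -0.001, 0.01], [0, 0, 0, 0, 0, -0.0015, 0.01], [0, 0, 0, 0, 0, -0.0015, 0.01], [0, 0, 0, 0, 0, -0.0015, 0.01]]

```text
time: 21.0
eef_pos: [0.5552, 0.3328, 0.1304]
tcp_rot: [0.751, 0.66, 0.002, 0.0]
contact_force: [7.0, 3.6, -13.7]
opening: 0.299
```

move_arm:
  plan:
    - [[0, 0, 0, 0, 0, -0.001, 0.01], [0, 0, 0, 0, 0, -0.001, 0.01], [0, 0, 0, 0, 0, -0.001, 0.01], [0, 0, 0, 0, 0, -0.001, 0.01], [0, 0, 0, 0, 0, -0.001, 0.01]]

```text
time: 21.62
eef_pos: [0.5552, 0.3329, 0.1303]
tcp_rot: [0.751, 0.66, 0.002, 0.0]
contact_force: [6.0, 3.7, -13.1]
opening: 0.3
```

The knob is against its stop: z stays at 0.1303 however much more I command, and Fz has risen past the spring load. One last overall check before handing in.

Run:
```python
from h import *
save(read_camera('scene'),'s17.png',None,1);save(read_camera('top'),'t17.png',None,1)
for q in ("cheese_c","cab_drawer0_handle"):
    print(q,[(np.round(d["centre"]).tolist(),round(d["p"],2)) for d in pinpoint("top",q)])
go(.5552,.333,.130)
```

```text
cheese_c [([313.0, 167.0], 0.91), ([423.0, 142.0], 0.89), ([375.0, 324.0], 0.88), ([489.0, 232.0], 0.86)]
cab_drawer0_handle [([245.0, 238.0], 0.9)]
t 21.82 pos [0.5552 0.3329 0.1303] F [  5.9   3.8 -12.8] open 0.299 q [0.38 0.32 1.73 0.   1.09 0.51]
turn [ 0.16 -0.13 -0.01] shift [ 0.0001 -0.      0.0003]
```

View pics/s17.png

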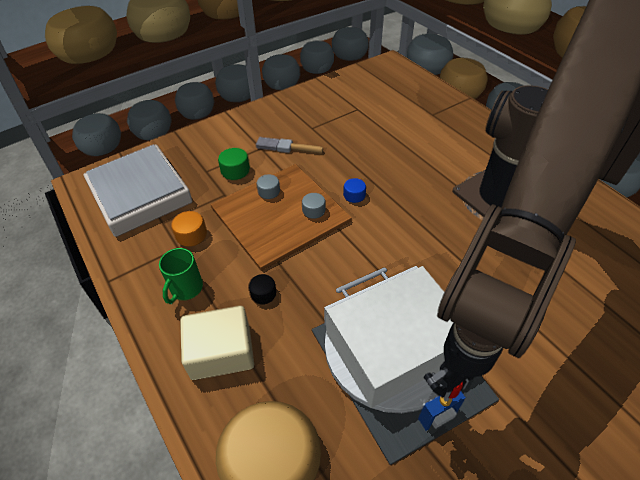

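View pics/t17.png

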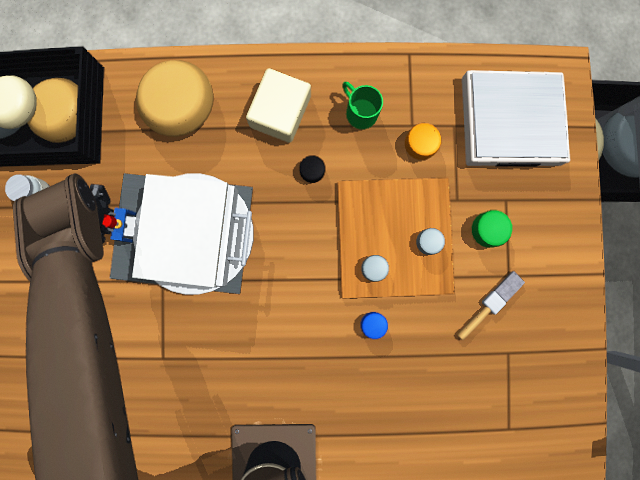

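The drawer is shut with its handle at top (245,238), the greys are unmoved at (375,268) and (431,241), and the knob is held raised at (109,221).

```bash
python3 -c "
from plant import ticket
print(ticket.sign_off())"
```

```text
the job is handed in; nothing more can be done
None
```

The job is handed in at about 22 s of the 59 s allowed. The golden cheese is in the drawer, the drawer is shut, and the gripper is still holding the index pin up at its stop.

- **Cheese:** I gripped the small golden cheese on the board (59 mm opening) and lowered it until it touched the drawer floor (+7 N, at the predicted height). After I let go, the picture showed it lying flat and clear of the walls.
- **Drawer:** I pushed the handle with closed fingers until it stopped, at about 12 N. The handle then measured 132 mm in front of the swivel axis, against about 130 mm expected when shut.
- **Pin:** With the drawer shut, I gripped the knob at 90 N and pulled it straight up. The tool rose 24.3 mm and then stayed at z = 0.1303. The pull rose from about 9 N to 13 N, which fits the 24 mm stop with no sign of slipping.
- **Other things:** The last pictures show both grey cheeses where they were and nothing else moved.

The two cameras disagreed by 3 to 6 mm on the knob and handle positions, so I used an average and checked by touch. The cheese can't be seen now that the drawer is shut, so I last saw it lying flat just before I started pushing.

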